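Box the engraved nameplate

ROBOT

A 6-joint arm with a two-finger parallel gripper is mounted at the origin on the work surface. World frame = base frame: x ahead of the robot, y to its left, z up, the work surface at z = 0. Lengths are in m, angles in rad, forces in N, time in s.
With the tool pointing down it reaches from about 0.3 to 0.875 m from the base axis. Payload 6.4 kg.
Tool frame: the origin (TCP) lies midway between the tips of the shut fingers; the grasp point (between the pads) lies 19 mm behind it; z points along the fingers, y is the line along which they close (so a half turn about z gives the same grasp; the last joint's range is limited). The gripper opens to 85 mm and grips with 20 to 120 N. Pads are 22 mm wide; open, the fingers measure 114 mm over their backs; the gripper's body (76 mm by 85 mm) begins 54 mm behind the grasp point. The pads swing forward as they close: fully open they stand 13 mm farther back than shut.
Start: joints at [-1.38, 0.181, 1.607, -0, 1.354, -0.206], TCP at [0.222, -0.53, 0.192] pointing down, gripper open.
Joint ranges: [-2.99, 2.99], [-0.89, 2.07], [0.3, 2.58], [-1.14, 4.28], [0, 2.63], [-3.12, 3.12]. Speed limits (rad/s): [2.57, 2.57, 3.01, 3.14, 3.14, 3.14].

INTERFACE

Orientations are given as a unit quaternion [w, x, y, z].
In Python, from bench import get_obs, camera, hand_in gives the robot as it stands.
- The arm moves only by the tool carry_out, never from a script. Its argument "plan" is a list that holds one entry, the list of rows, each a list of 7 numbers: the shift along the world's x, y, z in m, then the turn, a rotation vector about the world's x, y, z in rad, then the opening, from 0 (shut) to 1 (fully open). In form: [[[x, y, z, rx, ry, rz, hand], ...]]. A call has exactly 5 rows; each row is the pose to reach, as a shift and turn from the pose commanded when the call began; what a row does not reach only later rows make up. A row lasts 1/12 s, in which the tool goes at most 41.7 mm and 7.16 degrees, less where a joint would pass 70% of its speed; a pose out of reach is approached as far as the arm can. A call with a gripper value outside its range is refused whole. The fingers move at their own pace and stop on an object; the grip force is fixed at half the most. Time passes only in rows, so rows that repeat a pose let the fingers close, or fill a call up. It gives the time, the measured TCP pose, the force, the opening and the grip force at its end, in the units of the state.
- get_obs(): the state, without advancing time (a new reading comes with each control period).
- camera(name): name is "side" or "top"; returns a dict with "pixels" (480x640x3 uint8, red, green, blue), "z_map" (480x640 float32, m along the optical axis (not along the pixel's ray), 0 where there is no reading), "camera_matrix" (3x3 intrinsics, pixels), "cam_to_world" (4x4, takes a point from camera to world coordinates). Camera axes: x right, y up, looking along -z (the intrinsics and any distortion apply to the point x, -y, -z); pixel columns grow to the right and rows downward; lengths in m; the calibration is good to about 2 mm. A picture is of the moment at which its call begins.
- hand_in(): hands the job in; it is judged then, once.
The state is a dict: "time_s": time; "q": joint angles; "dq": joint speeds; "joint_efforts": joint torques, N m; "eef_pos": TCP position; "eef_rot": TCP orientation; "wrist_force": force on the tool from outside, world axes, zero at the start; "torque": the same for the moment, N m; "opening": opening from 0.0 (shut) to 1.0 (fully open); "grasp_force": force on a finger pad.
Only numpy, scipy, OpenCV 4.12 (cv2) and the standard library are available. Lean on these libraries where they do the work, as an engineer would, in place of code of your own. Each camera call takes 0.05 s, during which the arm holds its last target. There are 200 camera calls.

TASK

The wire rinse basket has been left in the presentation carton: first lift it out and hang it by its green handle on the yellow double hook, across both prongs. Then lay the brass-faced walnut nameplate flat in the carton, brass up, let go of it, and swing the lid fully shut so that its red tab drops behind the white rim. Leave everything else on the bench where it is.

Things in the scene. Friction and masses are not known exactly. Their poses are not given: they have to be found in the camera images.
- carton: brown cardboard carton fixed to the bench: outside 128 (its x) x 178 (its y) x 52 mm high without the lid, walls and floor 4 mm, blue lining. Origin at the centre of its underside. The lid is hinged along the top of its -x wall (nearest the robot); the +x wall has a white rim, behind which the lid's tab drops. Turned up to 0.45 rad
- lid (a joint): the lid's hinge: 0 = shut, grows as the lid swings up and back towards the robot; 1.8 to 2.15 rad at the start. Stiff: it stays where it is left. The lid is a 128 x 178 mm panel 4 mm thick; its red tab, 120 mm wide, 4 mm thick, reaches 20 mm below the lid's underside, 7 to 11 mm in from the free edge (3 mm behind the rim wall when shut)
- lid_hinge (a point): middle of the hinge line, at the top of the carton's -x wall, 52 mm above the bench (at the lid's underside); axes turn with the lid: x from hinge to free edge, z out of the lid's upper (outer) face
- lid_edge (a point): middle of the lid's free edge, on its upper (outer) face, 128 mm from the hinge
- basket: steel wire rinse basket, 80 (its x) x 112 (its y) x 38 mm, 0.1 to 0.25 kg, with a fixed upright handle; in the carton at the start. Origin at the centre of its underside. Handle: uprights at y = +-52 mm and a green bar along y, 110 mm long, 10 x 10 mm in section, its centre 108 mm above the underside
- handle (a point): centre of the basket's green handle bar; y axis along the bar
- hookstand: drip stand fixed to the bench: dark foot 110 mm across; 16 mm post 210 mm high; yellow double hook: two alike prongs of 10 mm round bar at y = +-32 mm, pointing to its -x (towards the robot): tops at 182 mm out to 55 mm, then a dip, bottom at 170 mm from 69 to 91 mm out, then upturned tips ending 198 mm high, 111 mm out. Origin at the centre of the foot's underside
- hook_seat (a point): midway between the bottoms of the two prongs' dips, 80 mm out from the post axis, 170 mm above the bench (top of the prongs there); x axis points to the post. The handle bar lies across both prongs, its centre 5 mm above this point; the fingers holding its middle fit between the prongs (54 mm gap)
- nameplate: the engraved desk nameplate: a walnut-brown wooden bar with a brass top face, 40 (its x) x 140 (its y) x 32 mm high, mass 0.2 to 0.35 kg, lying on the bench brass face up. Origin at the centre of its underside; y axis along it
- sandbag: bystander: terracotta-brown round engraver's sandbag, 144 mm across, 52 mm high; origin at the centre of its underside
- polish: bystander: amber jar of polish, 60 mm across, 75 mm high, standing; origin at the centre of its underside
- brush: bystander: bench brush lying flat; origin in it, x axis along it
- driver: bystander: screwdriver lying flat; origin in it, x axis along it
- blank: bystander: bar of the same size as the nameplate (40 x 140 x 32 mm) but black with an aluminium face: not yet engraved, stays where it is; origin at the centre of its underside, y axis along it
- pencup: bystander: black cup of pens, 72 mm across, 95 mm high, pens up to 160 mm; origin at the centre of its underside
There are look-alikes about, which are no part of the job. There is more than one size of the carton; the job needs the smaller.

How it is judged:
On the way, in this order (a step that is already met when the one before it is completed fails the run):
1. the basket is lifted out of the carton (z of basket in the frame of carton above 0.06 m and contact force between basket and carton below 0.1 N), for 0.1 s.
2. the basket hangs by its handle in the dips of the double hook, let go (distance between handle and hook_seat below 0.022 m and contact force between basket and hookstand above 0.4 N and angle between basket's own z axis and vertical below 0.35 rad and contact force between the fingers and basket below 0.1 N and linear speed of basket below 0.05 m/s), for 0.3 s.
3. the nameplate lies flat, brass up, on the floor of the carton, let go (x of nameplate in the frame of carton between -0.045 and 0.045 m and y of nameplate in the frame of carton between -0.06 and 0.06 m and z of nameplate in the frame of carton between 0 and 0.009 m and angle between nameplate's own z axis and vertical below 0.08 rad and contact force between the fingers and nameplate below 0.1 N), for 0.2 s.
4. the lid is shut, its tab behind the rim (value of joint lid below 0.06 rad and x of nameplate in the frame of carton between -0.045 and 0.045 m and y of nameplate in the frame of carton between -0.06 and 0.06 m and z of nameplate in the frame of carton between 0 and 0.009 m and angle between nameplate's own z axis and vertical below 0.08 rad), for 0.2 s.
At the end, for the whole second after the job is handed in: The basket hangs still on the double hook, let go (handle within 22 mm of the dips' middle, tilt under 0.35 rad); the nameplate rests flat, brass up, on the carton's floor (tilt under 0.08 rad); the lid is shut (under 0.06 rad, 8 mm at its edge), its tab behind the rim (all of step 2 and all of step 4 and linear speed of nameplate below 0.02 m/s); the robot touches nothing.
It fails at once if a bystander (sandbag, polish jar, brush, screwdriver, blank bar, pen cup) is pushed more than 30 mm away (distance of any of sandbag, polish, brush, driver, blank, pencup from where it was at the start of the episode above 0.03 m).
It fails at once if the jar or the pen cup is tipped over (angle between any of polish, pencup's own z axis and vertical above 0.5 rad).
It also fails if it takes over 72 s, if anything falls off the work surface, if the arm or the gripper's body presses on something with over 40 N, if the wrist force passes 120 N, or if a joint passes its speed limit or range.

## Working session

There is one attempt and no reset: what is moved stays moved. The work goes in short steps, Python scripts to look and compute and a tool call to move; the robot and the scene stay as the last step left them, time stands still between calls to the robot, and variables do not carry over. Pictures are saved under pics/ and viewed, at most 10 in all, crops included, and the job is handed in when it is done.

Besides the shell and the picture viewer there is one more tool, called after ">>>" as name(argument=value, ...) on one line, values as JSON. carry_out: Moves the arm, as the interface text tells. Its arguments: {"type":"object","properties":{"plan":{"type":"array","items":{"type":"array","items":{"type":"array","items":{"type":"number"}}}}},"required":["plan"]}

```bash
mkdir -p pics && cat > h.py <<'E'
import numpy as np, cv2
from bench import get_obs, camera, hand_in
def snap(n,f=None):
    c=camera(n); im=cv2.cvtColor(c["pixels"],cv2.COLOR_RGB2BGR)
    if f: cv2.imwrite("pics/"+f,im); np.savez("pics/"+n+".npz",**c)
    return c
def load(n): return dict(np.load("pics/"+n+".npz"))
def world(c):
    K=c["camera_matrix"];T=c["cam_to_world"];z=c["z_map"]
    v,u=np.mgrid[:480,:640]
    P=np.stack([(u-K[0,2])/K[0,0]*z,-(v-K[1,2])/K[1,1]*z,-z,np.ones_like(z)],-1)
    return (P@T.T)[...,:3]
E
python3 -c "
from h import *
for n in ('top','side'):
    c=snap(n,n+'0.png');print(n,c['camera_matrix'].tolist(),c['cam_to_world'].round(3).tolist(),c.keys())
o=get_obs();print(o)"
```

```text
top [[610.6239821958067, 0.0, 309.2162638806644], [0.0, 610.6239821958067, 231.8064864667784], [0.0, 0.0, 1.0]] [[0.015, 0.984, -0.178, 0.289], [-1.0, 0.013, -0.014, -0.014], [-0.012, 0.178, 0.984, 1.546], [0.0, 0.0, 0.0, 1.0]] dict_keys(['pixels', 'z_map', 'camera_matrix', 'cam_to_world'])
side [[445.0350501075366, 0.0, 317.17751351449687], [0.0, 445.0350501075366, 245.51630995241894], [0.0, 0.0, 1.0]] [[-0.996, 0.05, -0.076, 0.437], [-0.089, -0.695, 0.714, 0.865], [-0.017, 0.717, 0.696, 0.96], [0.0, 0.0, 0.0, 1.0]] dict_keys(['pixels', 'z_map', 'camera_matrix', 'cam_to_world'])
{'time_s': 0.1, 'q': array([-1.38028652e+00,  1.81506259e-01,  1.60787095e+00,  5.63736385e-06,
        1.35380332e+00, -2.06279323e-01]), 'dq': array([-0.00045309, -0.00089211, -0.00123867, -0.00311894, -0.00169283,
        0.00149574]), 'joint_efforts': array([-3.89962206e-04, -4.45881486e+01, -3.52241850e+01, -3.48368103e-04,
        4.10656809e-03, -1.22119138e-05]), 'eef_pos': array([ 0.22213786, -0.52976975,  0.19106998]), 'eef_rot': array([-7.93894312e-04,  9.80384077e-01,  1.97094981e-01,  9.01198065e-06]), 'wrist_force': array([-0.04173628, -0.07913169, -0.00025819]), 'torque': array([ 0.08799014, -0.00534707,  0.0247796 ]), 'grasp_force': 0.0, 'opening': 1.0011643923050908}
```

View pics/top0.png

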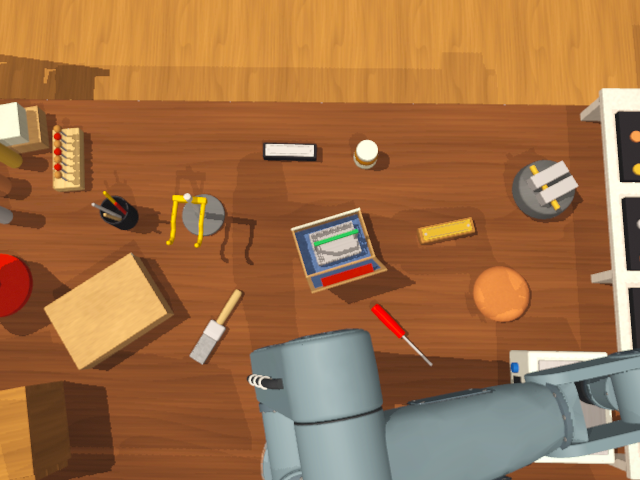

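View pics/side0.png

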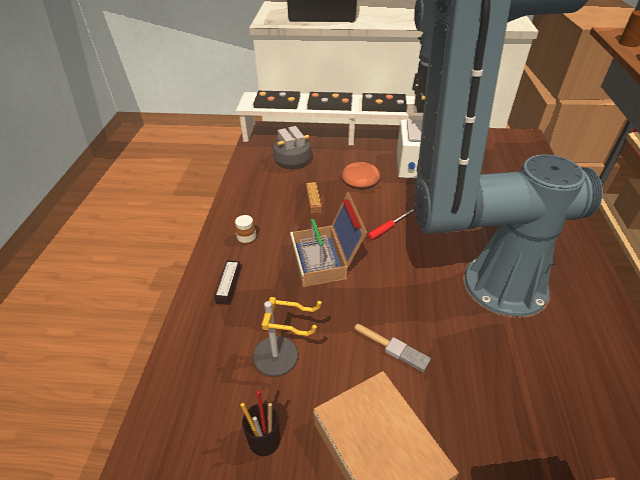

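The top view shows the carton with the basket and its green bar at about (338,240), the open lid with the red tab at (345,275), the nameplate at (447,231), and the yellow hook prongs from (170,242) and (198,242) up to (190,200). The blank is at (290,152), the driver at (400,335). The robot doesn't block any of them. Next I'll measure.

```bash
cat > m.py <<'E'
from h import *
for n in ('top','side'):
    c=load(n);W=world(c);hsv=cv2.cvtColor(c["pixels"],cv2.COLOR_RGB2HSV);z=c["z_map"]
    def comp(nm,lo,hi,box,zr):
        m=cv2.inRange(hsv,lo,hi)>0
        x,y,Z=W[...,0],W[...,1],W[...,2]
        m&=(z>0)&(x>box[0])&(x<box[1])&(y>box[2])&(y<box[3])&(Z>zr[0])&(Z<zr[1])
        P=W[m]
        if len(P)<5: print(n,nm,len(P));return P
        r=cv2.minAreaRect((P[:,:2]*1000).astype(np.float32))
        print(n,nm,len(P),"mean",P.mean(0).round(4),"z5-95",np.percentile(P[:,2],[5,50,95]).round(4),"rect c",np.round(r[0],1),np.round(r[1],1),round(r[2],1))
        return P
    comp("green",(45,90,50),(80,255,255),(.3,.7,-.3,.2),(.05,.2))
    comp("brass",(15,90,90),(32,255,255),(.3,.7,-.5,-.2),(.02,.06))
    Y=comp("yellow",(20,170,100),(32,255,255),(.3,.7,.2,.5),(.155,.23))
    comp("redtab",(0,170,80),(6,255,255),(.25,.5,-.3,.2),(.07,.25))
    comp("lining",(100,90,30),(125,255,255),(.3,.6,-.3,.2),(.0,.05))
    comp("bluelid",(100,90,30),(125,255,255),(.2,.6,-.3,.2),(.06,.3))
    comp("rim>45",(0,0,0),(180,255,255),(.3,.58,-.22,.12),(.045,.06))
    comp("foot",(0,0,60),(180,60,150),(.3,.6,.15,.4),(.005,.04))
    comp("post",(0,0,120),(180,60,255),(.3,.6,.15,.4),(.19,.23))
E
python3 m.py
```

```text
top green 177 mean [ 0.5356 -0.0566  0.1165] z5-95 [0.1109 0.1169 0.1213] rect c [536.3 -57.2] [ 10.  109.3] 18.3
top brass 852 mean [ 0.5732 -0.3365  0.0309] z5-95 [0.0242 0.0309 0.0368] rect c [ 574.4 -338.3] [ 40.9 140.9] 12.9
top yellow 570 mean [0.5702 0.289  0.1804] z5-95 [0.1668 0.1813 0.1926] rect c [563.6 368.9] [246.1 118.1] 86.3
top redtab 414 mean [ 0.4409 -0.0815  0.1689] z5-95 [0.1633 0.1689 0.1746] rect c [440.6 -81.5] [ 18. 119.] 18.2
top lining 916 mean [ 0.5262 -0.0367  0.0051] z5-95 [0.001  0.0049 0.0102] rect c [536.4 -50.7] [110.5 165.4] 17.8
top bluelid 228 mean [ 0.4549 -0.0666  0.0969] z5-95 [0.0736 0.0871 0.1464] rect c [452.  -76.8] [ 31.  153.5] 17.8
top rim>45 374 mean [ 0.5083 -0.0481  0.0521] z5-95 [0.0462 0.052  0.0579] rect c [533.1 -52.1] [131.5 179.4] 17.3
top foot 455 mean [0.578  0.279  0.0123] z5-95 [0.0074 0.0121 0.018 ] rect c [450.7 273. ] [304.3 104.1] 3.4
top post 0
side green 103 mean [ 0.536  -0.0531  0.117 ] z5-95 [0.1121 0.1174 0.1205] rect c [536.4 -56.2] [  9.4 112.7] 18.2
side brass 205 mean [ 0.5751 -0.3377  0.0332] z5-95 [0.0298 0.033  0.0366] rect c [ 575.7 -340.1] [ 32.  125.4] 12.4
side yellow 358 mean [0.5709 0.2939 0.1808] z5-95 [0.1683 0.1819 0.1902] rect c [564.5 370.6] [246.  114.2] 85.2
side redtab 179 mean [ 0.4406 -0.0776  0.1704] z5-95 [0.1664 0.1705 0.1745] rect c [440.6 -80.8] [ 19.5 123.5] 18.6
side lining 16 mean [ 0.5021 -0.0601  0.0059] z5-95 [0.0034 0.0059 0.0081] rect c [503.1 -55.6] [158.   79.1] 68.1
side bluelid 1
side rim>45 400 mean [ 0.5057 -0.0358  0.0518] z5-95 [0.0457 0.052  0.0582] rect c [532.1 -52.2] [133.  186.5] 18.0
side foot 594 mean [0.5614 0.2845 0.0126] z5-95 [0.0087 0.0129 0.0159] rect c [450.6 285.8] [104.1 299. ] 89.1
side post 0
```

```bash
cat > m2.py <<'E'
from h import *
A=[]
for n in ('top','side'):
    c=load(n);W=world(c);hsv=cv2.cvtColor(c["pixels"],cv2.COLOR_RGB2HSV)
    m=(cv2.inRange(hsv,(18,140,90),(34,255,255))>0)&(W[...,2]>.15)&(W[...,2]<.215)&(W[...,1]>.2)&(W[...,1]<.4)&(W[...,0]<.68)
    P=W[m];A.append(P);r=cv2.minAreaRect((P[:,:2]*1000).astype(np.float32));print(n,len(P),r)
    # foot by height
    x,y,z=W[...,0],W[...,1],W[...,2]
    f=(z>.007)&(z<.02)&(x>.45)&(x<.7)&(y>.18)&(y<.38);
    h=hsv[...,1]<90; Q=W[f&h]; print(" foot",len(Q),cv2.minEnclosingCircle((Q[:,:2]*1000).astype(np.float32)))
    t=(x>.45)&(x<.7)&(y>.18)&(y<.38)&(z>.195)&(hsv[...,1]<90);Q=W[t];print(" post",len(Q),Q.mean(0).round(4) if len(Q) else '')
P=np.vstack(A)
# split by height: straight prongs: cluster with kmeans on y after fit of direction
best=None
for th in np.linspace(-.6,.6,241):
    u=np.array([-np.sin(th),np.cos(th)]);s=P[:,:2]@u
    h,_=np.histogram(s,bins=np.arange(s.min(),s.max()+.004,.004));v=(h.astype(float)**2).sum()
    if best is None or v>best[0]: best=(v,th)
th=best[1];u=np.array([-np.sin(th),np.cos(th)]);w=np.array([np.cos(th),np.sin(th)])
s=P[:,:2]@u;t=P[:,:2]@w
h,e=np.histogram(s,bins=np.arange(s.min(),s.max()+.004,.004));print("th",th,[(round(a,3),int(b)) for a,b in zip(e,h)])
print("t range",np.percentile(t,[0,1,99,100]))
mid=(s.min()+s.max())/2
for k in (s<mid-.02,s>mid+.02):
    vx=cv2.fitLine(P[k][:,:2].astype(np.float32),cv2.DIST_HUBER,0,.001,.001).ravel();print(vx,np.arctan2(vx[1],vx[0]),s[k].mean())
    for a in np.arange(t.min(),t.max(),.012):
        q=k&(t>=a)&(t<a+.012)
        if q.sum(): print("  t",round(a+.006,3),"ztop",np.percentile(P[q,2],85).round(4),"s",s[q].mean().round(4))
E
python3 m2.py
```

```text
top 576 ((558.2189331054688, 284.748046875), (77.6333999633789, 118.09194946289062), 86.45602416992188)
 foot 948 ((608.5560302734375, 281.14910888671875), 54.98555374145508)
 post 46 [0.6082 0.2807 0.2087]
side 589 ((557.2672119140625, 287.1741943359375), (79.171630859375, 116.95691680908203), 85.48778533935547)
 foot 1254 ((607.8560180664062, 282.0762023925781), 55.36662673950195)
 post 63 [0.608  0.2851 0.2062]
th -0.07499999999999996 [(np.float64(0.288), 66), (np.float64(0.292), 143), (np.float64(0.296), 219), (np.float64(0.3), 37), (np.float64(0.304), 23), (np.float64(0.308), 14), (np.float64(0.312), 15), (np.float64(0.316), 18), (np.float64(0.32), 7), (np.float64(0.324), 1), (np.float64(0.328), 0), (np.float64(0.332), 9), (np.float64(0.336), 21), (np.float64(0.34), 19), (np.float64(0.344), 21), (np.float64(0.348), 26), (np.float64(0.352), 92), (np.float64(0.356), 153), (np.float64(0.36), 235), (np.float64(0.364), 46)]
t range [0.47558117 0.47767129 0.59236392 0.59425319]
[ 0.9981911  -0.06012053  0.5588438   0.2549054 ] -0.060156804 0.296062817998323
  t 0.482 ztop 0.1978 s 0.2958
  t 0.494 ztop 0.1775 s 0.2954
  t 0.506 ztop 0.1718 s 0.2951
  t 0.518 ztop 0.1755 s 0.296
  t 0.53 ztop 0.1828 s 0.2959
  t 0.542 ztop 0.184 s 0.2955
  t 0.554 ztop 0.1832 s 0.2956
  t 0.566 ztop 0.1833 s 0.2957
  t 0.578 ztop 0.188 s 0.2975
  t 0.59 ztop 0.1889 s 0.297
[ 0.9961067  -0.08815572  0.5649026   0.3175642 ] -0.0882703 0.358999447063922
  t 0.482 ztop 0.1976 s 0.3596
  t 0.494 ztop 0.1773 s 0.3592
  t 0.506 ztop 0.1716 s 0.3591
  t 0.518 ztop 0.1746 s 0.3595
  t 0.53 ztop 0.1825 s 0.3594
  t 0.542 ztop 0.1837 s 0.3592
  t 0.554 ztop 0.1834 s 0.3595
  t 0.566 ztop 0.1839 s 0.3592
  t 0.578 ztop 0.1873 s 0.3582
  t 0.59 ztop 0.1891 s 0.3579
```

Everything is measured. Hook seat is about (0.5285, 0.289, 0.170) with yaw -0.073; the basket bar is at (0.536, -0.057, 0.112) with yaw 0.318. Moving over the basket.

>>> carry_out(plan=[[[0.02,0.03,0.01,0,0,0.1,1],[0.04,0.06,0.02,0,0,0.2,1],[0.06,0.09,0.03,0,0,0.3,1],[0.08,0.12,0.03,0,0,0.4,1],[0.1,0.15,0.03,0,0,0.5,1]]])

```text
time_s: 0.52
eef_pos: [0.3229, -0.3791, 0.2223]
eef_rot: [0.0, 0.9, 0.435, 0.0]
wrist_force: [-0.4, -0.8, -0.2]
opening: 0.999
grasp_force: 0.0
```

>>> carry_out(plan=[[[0.02,0.03,0,0,0,0.1,1],[0.04,0.06,0,0,0,0.2,1],[0.06,0.09,0,0,0,0.3,1],[0.08,0.12,0,0,0,0.4,1],[0.1,0.15,0,0,0,0.5,1]]])

```text
time_s: 0.93
eef_pos: [0.4227, -0.2285, 0.2217]
eef_rot: [-0.0, 0.764, 0.645, -0.0]
wrist_force: [1.7, -0.9, -0.3]
opening: 0.998
grasp_force: 0.0
```

>>> carry_out(plan=[[[0.022,0.03,0,0,0,0.1,1],[0.045,0.06,0,0,0,0.2,1],[0.068,0.09,0,0,0,0.3,1],[0.09,0.12,0,0,0,0.4,1],[0.11,0.15,0,0,0,0.49,1]]])

```text
time_s: 1.35
eef_pos: [0.533, -0.0785, 0.2216]
eef_rot: [-0.0, 0.585, 0.811, -0.0]
wrist_force: [-0.0, -1.2, -0.3]
opening: 0.999
grasp_force: 0.0
```

>>> carry_out(plan=[[[0.003,0.021,-0.01,0,0,0,1],[0.003,0.021,-0.04,0,0,0,1],[0.003,0.021,-0.07,0,0,0,1],[0.003,0.021,-0.1,0,0,0,1],[0.003,0.021,-0.128,0,0,0,1]]])

```text
time_s: 1.77
eef_pos: [0.5346, -0.0587, 0.092]
eef_rot: [-0.0, 0.587, 0.81, -0.0]
wrist_force: [0.4, -0.1, 0.4]
opening: 0.999
grasp_force: 0.0
```

>>> carry_out(plan=[[[0,0,0,0,0,0,0],[0,0,0,0,0,0,0],[0,0,0,0,0,0,0],[0,0,0,0,0,0,0],[0,0,0,0,0,0,0]]])

```text
time_s: 2.18
eef_pos: [0.5368, -0.0599, 0.0961]
eef_rot: [0.002, 0.587, 0.81, 0.001]
wrist_force: [1.0, 0.1, -0.5]
opening: 0.303
grasp_force: 0.0
```

>>> carry_out(plan=[[[0,0,0,0,0,0,0],[0,0,0,0,0,0,0],[0,0,0,0,0,0,0],[0,0,0,0,0,0,0],[0,0,0,0,0,0,0]]])

```text
time_s: 2.6
eef_pos: [0.5353, -0.0593, 0.094]
eef_rot: [0.0, 0.587, 0.81, 0.0]
wrist_force: [-0.6, 1.2, 0.7]
opening: -0.0
grasp_force: 0.0
```

```bash
python3 -c "
from h import *
c=snap('side','side1.png');d=snap('top','top1.png')
a=cv2.imread('pics/side1.png')[150:330,230:430];b=cv2.imread('pics/top1.png')[160:320,270:410]
cv2.imwrite('pics/c1.png',np.hstack([cv2.resize(a,(400,360)),cv2.resize(b,(400,360))]))"
sed -i 's/^/ /;s/^ //' m.py; python3 m.py | grep green
```

```text
top green 64 mean [ 0.524  -0.022   0.1166] z5-95 [0.1117 0.1168 0.1212] rect c [524.3 -23. ] [ 9.5 36.9] 18.3
side green 74 mean [ 0.5312 -0.0383  0.117 ] z5-95 [0.1123 0.1173 0.12  ] rect c [536.3 -56.2] [  9.8 108.9] 19.0
```

View pics/c1.png

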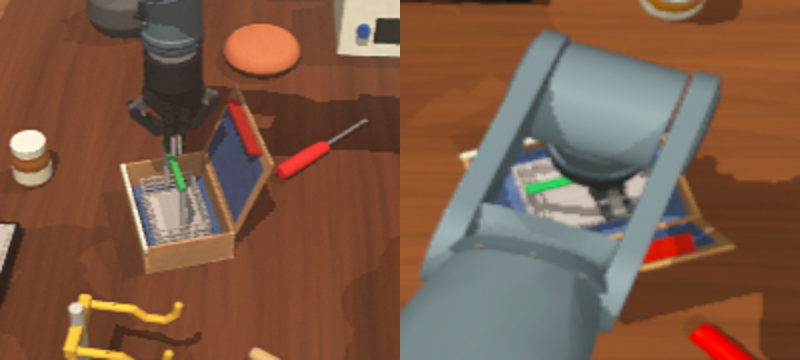

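```bash
python3 -c "
from h import *
o=get_obs();print(o['opening'],o['grasp_force'],o['eef_pos'],o['wrist_force'])
a=cv2.imread('pics/side1.png')[180:260,290:370]
cv2.imwrite('pics/c2.png',cv2.resize(a,(560,560),interpolation=cv2.INTER_CUBIC))
c=load('side');W=world(c)
for v in range(214,246,3): print(v,[tuple((W[v,u]*1000).astype(int)) for u in range(310,328,3)])"
```

```text
0.0002925270660102609 0.0 [ 0.53520355 -0.05931135  0.09386881] [-0.37266827  0.20259877 -0.30230355]
214 [(np.int64(551), np.int64(-43), np.int64(189)), (np.int64(543), np.int64(-43), np.int64(190)), (np.int64(535), np.int64(-46), np.int64(187)), (np.int64(527), np.int64(-47), np.int64(187)), (np.int64(519), np.int64(-50), np.int64(185)), (np.int64(512), np.int64(-61), np.int64(176))]
217 [(np.int64(578), np.int64(-253), np.int64(-1)), (np.int64(543), np.int64(-42), np.int64(179)), (np.int64(535), np.int64(-46), np.int64(177)), (np.int64(528), np.int64(-51), np.int64(173)), (np.int64(520), np.int64(-58), np.int64(168)), (np.int64(528), np.int64(-253), np.int64(1))]
220 [(np.int64(576), np.int64(-235), np.int64(1)), (np.int64(544), np.int64(-48), np.int64(164)), (np.int64(535), np.int64(-46), np.int64(167)), (np.int64(528), np.int64(-52), np.int64(162)), (np.int64(520), np.int64(-56), np.int64(158)), (np.int64(526), np.int64(-237), np.int64(1))]
223 [(np.int64(574), np.int64(-216), np.int64(4)), (np.int64(544), np.int64(-49), np.int64(153)), (np.int64(437), np.int64(864), np.int64(95
[... 1443 characters left out ...]
4(526), np.int64(-26), np.int64(118)), (np.int64(528), np.int64(-142), np.int64(9)), (np.int64(517), np.int64(-119), np.int64(32))]
241 [(np.int64(562), np.int64(-105), np.int64(30)), (np.int64(552), np.int64(-101), np.int64(34)), (np.int64(546), np.int64(-133), np.int64(4)), (np.int64(525), np.int64(-14), np.int64(118)), (np.int64(517), np.int64(-15), np.int64(118)), (np.int64(517), np.int64(-121), np.int64(17))]
244 [(np.int64(563), np.int64(-113), np.int64(9)), (np.int64(553), np.int64(-107), np.int64(16)), (np.int64(544), np.int64(-109), np.int64(14)), (np.int64(525), np.int64(-8), np.int64(112)), (np.int64(516), np.int64(-6), np.int64(115)), (np.int64(517), np.int64(-116), np.int64(9))]
```

View pics/c2.png

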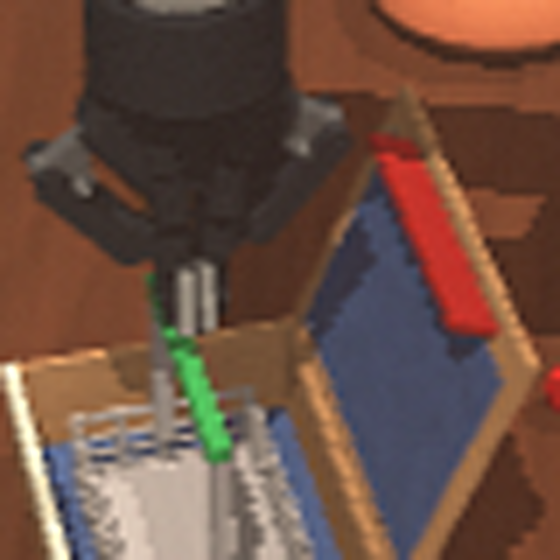

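```bash
python3 -c "
from h import *
c=load('side');W=world(c);p=c['pixels'].astype(int);K=c['camera_matrix'];T=np.linalg.inv(c['cam_to_world'])
for q in ([.535,-.059,.094],[.535,-.048,.094],[.535,-.048,.113],[.535,-.048,.14]):
    a=T@np.r_[q,1];print(q,K[0,2]+K[0,0]*a[0]/-a[2],K[1,2]-K[1,1]*a[1]/-a[2])
for v in range(216,240,2): print(v,[ (tuple(p[v,u]),int(W[v,u,2]*1000)) for u in range(313,323)])
" | sed 's/np.int64(\([0-9]*\))/\1/g'
```

```text
[0.535, -0.059, 0.094] 317.20855163628227 236.4270153927177
[0.535, -0.048, 0.094] 316.8615447406536 239.06649206779562
[0.535, -0.048, 0.113] 316.7415941964381 234.13983904541317
[0.535, -0.048, 0.14] 316.56669731116006 226.95640962376234
216 [((58, 48, 44), 184), ((59, 49, 45), 180), ((55, 45, 40), 181), ((56, 47, 42), 183), ((51, 41, 36), 181), ((52, 42, 37), 174), ((56, 46, 42), 179), ((53, 45, 40), 178), ((54, 46, 43), 179), ((63, 48, 42), 174)]
218 [((56, 48, 43), 171), ((58, 48, 44), 176), ((79, 70, 64), 173), ((103, 94, 85), 171), ((81, 71, 65), 171), ((101, 91, 82), 173), ((157, 146, 131), 175), ((113, 105, 95), 168), ((45, 36, 31), 166), ((62, 43, 35), 163)]
220 [((55, 45, 42), 164), ((56, 46, 43), 162), ((106, 97, 87), 161), ((164, 152, 137), 167), ((134, 123, 111), 164), ((97, 86, 77), 164), ((155, 142, 129), 162), ((111, 102, 91), 166), ((50, 41, 38), 155), ((64, 46, 41), 158)]
222 [((60, 51, 49), 156), ((59, 49, 45), 155), ((104, 93, 84), 157), ((155, 145, 128), 158), ((135, 125, 113), 154), ((95, 86, 76), 158), ((162, 151, 135), 156), ((140, 129, 117), 154), ((57, 49, 
[... 1107 characters left out ...]
54), 34), ((112, 79, 54), 34)]
234 [((141, 127, 117), 60), ((112, 89, 79), 58), ((103, 93, 54), 30), ((70, 157, 77), 119), ((88, 205, 100), 117), ((83, 198, 95), 119), ((93, 172, 86), 116), ((114, 70, 49), 28), ((115, 79, 54), 25), ((113, 79, 52), 27)]
236 [((154, 140, 130), 51), ((144, 124, 111), 52), ((100, 72, 44), 22), ((73, 115, 58), 22), ((78, 182, 88), 118), ((82, 195, 95), 117), ((86, 194, 97), 117), ((108, 172, 106), 117), ((122, 105, 104), 41), ((111, 99, 95), 41)]
238 [((152, 139, 127), 43), ((141, 123, 111), 44), ((107, 75, 53), 17), ((99, 69, 45), 14), ((75, 124, 63), 113), ((85, 196, 97), 115), ((84, 195, 94), 118), ((85, 174, 86), 118), ((96, 96, 59), 118), ((114, 81, 63), 9)]
```

The close-up shows shut fingertips ending at (317,227), roughly z = 0.138. The reported TCP says 0.094, so the fingers are about 44 mm short of where the readout places them and they closed above the bar. I'll half open, descend 44 mm and grip again.

>>> carry_out(plan=[[[0,0,0,0,0,0,0.5],[0,0,0,0,0,0,0.5],[0,0,0,0,0,0,0.5],[0,0,0,0,0,0,0.5],[0,0,0,0,0,0,0.5]]])

```text
time_s: 3.12
eef_pos: [0.5352, -0.0593, 0.0938]
eef_rot: [-0.0, 0.587, 0.81, -0.0]
wrist_force: [-0.3, 0.8, -0.7]
opening: 0.498
grasp_force: 0.0
```

>>> carry_out(plan=[[[0.001,0.002,-0.01,0,0,0,0.5],[0.001,0.002,-0.02,0,0,0,0.5],[0.001,0.002,-0.03,0,0,0,0.5],[0.001,0.002,-0.04,0,0,0,0.5],[0.001,0.002,-0.044,0,0,0,0.5]]])

```text
time_s: 3.53
eef_pos: [0.5346, -0.0568, 0.0473]
eef_rot: [-0.002, 0.587, 0.81, -0.001]
wrist_force: [0.3, -0.4, -1.0]
opening: 0.496
grasp_force: 0.0
```

>>> carry_out(plan=[[[0,0,0,0,0,0,0],[0,0,0,0,0,0,0],[0,0,0,0,0,0,0],[0,0,0,0,0,0,0],[0,0,0,0,0,0,0]]])

```text
time_s: 3.95
eef_pos: [0.5365, -0.0574, 0.0502]
eef_rot: [0.0, 0.587, 0.81, 0.0]
wrist_force: [-0.8, 0.3, -1.9]
opening: 0.103
grasp_force: 58.3
```

```bash
python3 -c "
from h import *
o=get_obs();print(o['opening'],o['grasp_force'],o['eef_pos'],o['wrist_force'])
snap('side','side2.png')
a=cv2.imread('pics/side2.png')[180:260,290:370]
cv2.imwrite('pics/c3.png',cv2.resize(a,(480,480),interpolation=cv2.INTER_CUBIC))"
```

```text
0.1031793646835263 58.32655370235443 [ 0.53646659 -0.05740896  0.05022776] [-0.77827974  0.26265873 -1.88033936]
```

View pics/c3.png

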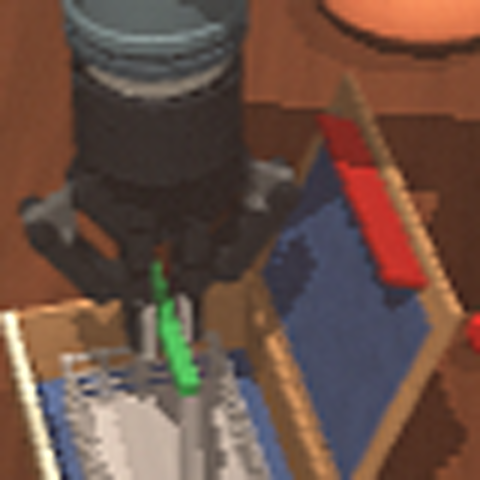

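Grip is good (58 N on the bar). The bar sits 62 mm above the reported TCP. Lift it, then go to the approach point in front of the hook tips.

>>> carry_out(plan=[[[0,0,0.015,0,0,0,0],[0,0,0.035,0,0,0,0],[0,0,0.06,0,0,0,0],[0,0,0.085,0,0,0,0],[0,0,0.106,0,0,0,0]]])

```text
time_s: 4.42
eef_pos: [0.5365, -0.0574, 0.1578]
eef_rot: [0.001, 0.587, 0.81, 0.0]
wrist_force: [0.8, -0.4, -1.4]
opening: 0.106
grasp_force: 58.5
```

>>> carry_out(plan=[[[-0.006,0.02,0,0,0,-0.05,0],[-0.014,0.045,0,0,0,-0.1,0],[-0.022,0.07,0,0,0,-0.15,0],[-0.03,0.095,0,0,0,-0.2,0],[-0.038,0.12,0,0,0,-0.25,0]]])

```text
time_s: 4.83
eef_pos: [0.4977, 0.0636, 0.1561]
eef_rot: [0.0, 0.684, 0.729, 0.0]
wrist_force: [0.4, 0.2, -1.8]
opening: 0.105
grasp_force: 58.5
```

>>> carry_out(plan=[[[-0.008,0.025,0,0,0,-0.04,0],[-0.016,0.05,0,0,0,-0.08,0],[-0.024,0.075,0,0,0,-0.12,0],[-0.032,0.1,0,0,0,-0.141,0],[-0.04,0.125,0,0,0,-0.141,0]]])

```text
time_s: 5.25
eef_pos: [0.4577, 0.1888, 0.1562]
eef_rot: [0.0, 0.734, 0.68, 0.0]
wrist_force: [0.9, 0.4, -0.2]
opening: 0.103
grasp_force: 58.5
```

>>> carry_out(plan=[[[-0.008,0.025,0,0,0,0,0],[-0.016,0.05,0,0,0,0,0],[-0.024,0.075,0,0,0,0,0],[-0.03,0.095,0,0,0,0,0],[-0.034,0.109,0,0,0,0,0]]])

```text
time_s: 5.67
eef_pos: [0.4233, 0.2985, 0.1561]
eef_rot: [-0.0, 0.733, 0.681, 0.0]
wrist_force: [-0.0, 0.7, -1.5]
opening: 0.103
grasp_force: 58.5
```

```bash
python3 -c "
from h import *
o=get_obs();print(o['opening'],o['grasp_force'],o['eef_pos'],o['eef_rot'],o['wrist_force'])
for n in('side','top'):
    c=snap(n,n+'3.png');W=world(c);hsv=cv2.cvtColor(c['pixels'],cv2.COLOR_RGB2HSV)
    m=(cv2.inRange(hsv,(45,90,50),(80,255,255))>0)&(W[...,2]>.1)&(W[...,1]>.1)
    P=W[m];print(n,len(P),P.mean(0),np.percentile(P[:,2],[10,50,90]),cv2.minAreaRect((P[:,:2]*1000).astype(np.float32)))
a=cv2.imread('pics/side3.png')[190:390,200:400]
cv2.imwrite('pics/c4.png',cv2.resize(a,(600,600),interpolation=cv2.INTER_CUBIC))"
```

```text
0.10292082579967256 58.49374294281006 [0.42329258 0.29849357 0.15610367] [-1.54253669e-04  7.32658479e-01  6.80596404e-01  2.54898591e-04] [-0.02484974  0.69060722 -1.54512784]
side 167 [0.42427118 0.31842016 0.22750087] [0.22111992 0.22370642 0.22573533] ((429.5128173828125, 558.2545776367188), (613.5457763671875, 12.316787719726562), 88.69143676757812)
top 65 [0.41808395 0.26212142 0.23136943] [0.21922062 0.22333589 0.22734361] ((412.7795715332031, 249.37254333496094), (66.32559967041016, 16.47243881225586), 66.5639877319336)
```

View pics/c4.png

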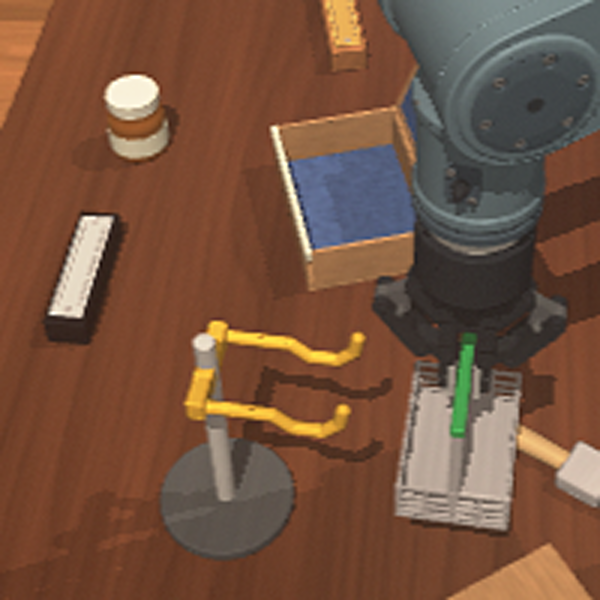

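The picture shows the basket hanging level from the gripper, with bar at crop (463,385) in front of the hook tips at (350,345) and (340,415). The carton is empty. Bar centre is at 0.219. Now move in along the hook's x and lower it.

>>> carry_out(plan=[[[0.02,-0.002,0,0,0,0,0],[0.045,-0.004,0,0,0,0,0],[0.07,-0.006,0,0,0,0,0],[0.09,-0.008,0,0,0,0,0],[0.105,-0.009,0,0,0,0,0]]])

```text
time_s: 6.18
eef_pos: [0.5313, 0.2861, 0.1559]
eef_rot: [0.0, 0.734, 0.68, 0.0]
wrist_force: [-0.8, 0.2, -1.4]
opening: 0.101
grasp_force: 58.5
```

>>> carry_out(plan=[[[0,0,0,0,0,0,0],[0,0,-0.012,0,0,0,0],[0,0,-0.024,0,0,0,0],[0,0,-0.034,0,0,0,0],[0,0,-0.039,0,0,0,0]]])

```text
time_s: 6.6
eef_pos: [0.5267, 0.2872, 0.1139]
eef_rot: [-0.001, 0.733, 0.68, -0.002]
wrist_force: [-0.5, 0.6, -0.8]
opening: 0.101
grasp_force: 58.6
```

```bash
cat > g.py <<'E'
from h import *
o=get_obs();print(o['opening'],o['grasp_force'],o['eef_pos'],o['wrist_force'])
for n in('side','top'):
    c=snap(n,n+'4.png');W=world(c);hsv=cv2.cvtColor(c['pixels'],cv2.COLOR_RGB2HSV)
    m=(cv2.inRange(hsv,(45,90,50),(80,255,255))>0)&(W[...,2]>.1)&(W[...,1]>.2)&(W[...,1]<.4)&(W[...,0]<.6)
    P=W[m]
    if len(P)>5: print(n,len(P),P.mean(0),np.percentile(P[:,2],[10,50,90]),cv2.minAreaRect((P[:,:2]*1000).astype(np.float32)))
E
python3 g.py
```

```text
0.10051658954559183 58.5623162984848 [0.5267086  0.28715912 0.11389899] [-0.45090588  0.63561721 -0.83225071]
side 130 [0.52839238 0.3098969  0.18154744] [0.17940418 0.1815958  0.18390647] ((527.5206298828125, 304.1375732421875), (78.25517272949219, 10.587762832641602), 87.4679183959961)
top 55 [0.52002828 0.24575074 0.1956505 ] [0.17653922 0.18075984 0.18662785] ((507.2084655761719, 230.59083557128906), (79.35208129882812, 21.559274673461914), 49.14418029785156)
```

>>> carry_out(plan=[[[0,0,-0.002,0,0,0,0],[0,0,-0.004,0,0,0,0],[0,0,-0.004,0,0,0,0],[0,0,-0.004,0,0,0,0.2],[0,0,-0.004,0,0,0,0.4]]])

```text
time_s: 7.12
eef_pos: [0.5297, 0.2879, 0.1136]
eef_rot: [0.0, 0.733, 0.68, 0.001]
wrist_force: [-0.4, 0.6, -0.2]
opening: 0.327
grasp_force: 0.0
```

>>> carry_out(plan=[[[0,0,0,0,0,0,0.4],[0,0,0,0,0,0,0.4],[0,0,0,0,0,0,0.4],[0,0,0,0,0,0,0.4],[0,0,0,0,0,0,0.4]]])

```text
time_s: 7.53
eef_pos: [0.5293, 0.2877, 0.113]
eef_rot: [0.0, 0.733, 0.68, 0.0]
wrist_force: [0.9, 0.5, 1.0]
opening: 0.4
grasp_force: 0.0
```

```bash
python3 g.py
```

```text
0.4003758164235332 0.0 [0.5292893  0.28766355 0.11296675] [0.88284793 0.47604829 0.97210552]
side 143 [0.52977142 0.30574841 0.18023614] [0.17852434 0.18046397 0.18185475] ((529.5529174804688, 303.2960510253906), (79.71240234375, 9.769254684448242), 86.0071792602539)
top 55 [0.52236878 0.24592599 0.19531535] [0.17678214 0.18050267 0.18488614] ((509.2542419433594, 230.63552856445312), (79.07950592041016, 21.55417251586914), 48.85836410522461)
```

>>> carry_out(plan=[[[0,0,0.012,0,0,0,0.4],[0,0,0.03,0,0,0,0.4],[0,0,0.055,0,0,0,0.4],[0,0,0.08,0,0,0,0.4],[0,0,0.105,0,0,0,0.4]]])

```text
time_s: 8.05
eef_pos: [0.5291, 0.2877, 0.2199]
eef_rot: [0.0, 0.733, 0.68, 0.0]
wrist_force: [1.2, 0.8, -0.7]
opening: 0.401
grasp_force: 0.0
```

>>> carry_out(plan=[[[0,-0.02,0.01,0,0,0.03,0.4],[0.005,-0.06,0.01,0,0,0.06,0.4],[0.01,-0.1,0.01,0,0,0.09,0.4],[0.01,-0.14,0.01,0,0,0.12,0.4],[0.015,-0.18,0.01,0,0,0.15,0.4]]])

```text
time_s: 8.47
eef_pos: [0.5438, 0.1063, 0.2291]
eef_rot: [0.0, 0.679, 0.734, 0.0]
wrist_force: [0.8, 0.8, -0.7]
opening: 0.399
grasp_force: 0.0
```

>>> carry_out(plan=[[[0,-0.04,0,0,0,0.03,0.5],[0.005,-0.08,0,0,0,0.06,0.6],[0.01,-0.12,0,0,0,0.09,0.7],[0.01,-0.16,0,0,0,0.12,0.8],[0.015,-0.2,0,0,0,0.15,0.8]]])

```text
time_s: 8.88
eef_pos: [0.5588, -0.0942, 0.2292]
eef_rot: [0.0, 0.623, 0.783, 0.0]
wrist_force: [1.5, 0.8, 1.1]
opening: 0.8
grasp_force: 0.0
```

>>> carry_out(plan=[[[0.005,-0.04,-0.01,0,0,0,0.8],[0.01,-0.08,-0.02,0,0,0,0.8],[0.01,-0.12,-0.04,0,0,0,0.8],[0.01,-0.16,-0.06,0,0,0,0.8],[0.015,-0.2,-0.08,0,0,0,0.8]]])

```text
time_s: 9.3
eef_pos: [0.5731, -0.2862, 0.1526]
eef_rot: [0.001, 0.623, 0.782, -0.0]
wrist_force: [1.4, -0.6, -0.9]
opening: 0.8
grasp_force: 0.0
```

```bash
python3 g.py
```

```text
0.7998517123017809 0.0 [ 0.57305641 -0.28615798  0.15264185] [ 1.37129524 -0.60736167 -0.90938849]
side 189 [0.52867249 0.2925244  0.180575  ] [0.17885277 0.18061087 0.18267502] ((528.5439453125, 288.7806091308594), (110.12532806396484, 9.868492126464844), 85.75479125976562)
top 207 [0.52839224 0.28826713 0.17916421] [0.17497847 0.1791779  0.18308706] ((528.9327392578125, 287.34442138671875), (109.30166625976562, 9.86845588684082), 85.84832763671875)
```

>>> carry_out(plan=[[[0,-0.025,0,0,0,0,0.8],[0.001,-0.047,-0.01,0,0,0,0.8],[0.001,-0.047,-0.045,0,0,0,0.8],[0.001,-0.047,-0.08,0,0,0,0.8],[0.001,-0.047,-0.11,0,0,0,0.8]]])

```text
time_s: 9.82
eef_pos: [0.5746, -0.3311, 0.0418]
eef_rot: [0.0, 0.623, 0.782, 0.0]
wrist_force: [-0.8, 0.2, -0.2]
opening: 0.802
grasp_force: 0.0
```

>>> carry_out(plan=[[[0,0,-0.02,0,0,0,0.8],[0,0,-0.04,0,0,0,0.8],[0,0,-0.058,0,0,0,0.8],[0,0,-0.07,0,0,0,0.8],[0,0,-0.076,0,0,0,0.8]]])

```text
time_s: 10.23
eef_pos: [0.5739, -0.33, -0.035]
eef_rot: [-0.001, 0.623, 0.782, 0.0]
wrist_force: [-0.4, -0.2, 0.2]
opening: 0.795
grasp_force: 0.0
```

>>> carry_out(plan=[[[0,0,0,0,0,0,0.8],[0,0,0,0,0,0,0],[0,0,0,0,0,0,0],[0,0,0,0,0,0,0],[0,0,0,0,0,0,0]]])

```text
time_s: 10.65
eef_pos: [0.5755, -0.332, -0.0319]
eef_rot: [0.002, 0.623, 0.782, -0.0]
wrist_force: [-0.2, -0.4, 5.1]
opening: 0.454
grasp_force: 62.8
```

>>> carry_out(plan=[[[0,0,0,0,0,0,0],[0,0,0.005,0,0,0,0],[0,0,0.02,0,0,0,0],[0,0,0.04,0,0,0,0],[0,0,0.06,0,0,0,0]]])

```text
time_s: 11.07
eef_pos: [0.5735, -0.3303, 0.0266]
eef_rot: [-0.001, 0.623, 0.782, 0.0]
wrist_force: [-0.0, -0.2, -2.5]
opening: 0.453
grasp_force: 61.8
```

Nameplate gripped and lifted. Carry it over the carton.

>>> carry_out(plan=[[[0,0,0.03,0,0,0,0],[0.005,0.02,0.055,0,0,0.02,0],[0.01,0.05,0.075,0,0,0.04,0],[0.01,0.08,0.075,0,0,0.06,0],[0.005,0.11,0.075,0,0,0.087,0]]])

```text
time_s: 11.48
eef_pos: [0.5811, -0.2207, 0.1044]
eef_rot: [0.003, 0.588, 0.809, 0.0]
wrist_force: [0.3, 1.1, -2.1]
opening: 0.453
grasp_force: 61.9
```

>>> carry_out(plan=[[[-0.01,0.035,0,0,0,0,0],[-0.02,0.07,0,0,0,0,0],[-0.03,0.105,0,0,0,0,0],[-0.04,0.14,0,0,0,0,0],[-0.0445,0.178,0,0,0,0,0]]])

```text
time_s: 11.9
eef_pos: [0.5332, -0.0416, 0.1017]
eef_rot: [-0.0, 0.589, 0.808, -0.0]
wrist_force: [0.5, 0.8, -3.2]
opening: 0.454
grasp_force: 61.8
```

```bash
cat > b.py <<'E'
from h import *
o=get_obs();print(o['opening'],o['grasp_force'],o['eef_pos'],o['eef_rot'].round(3),o['wrist_force'])
for n in('side','top'):
    c=snap(n,n+'5.png');W=world(c);hsv=cv2.cvtColor(c['pixels'],cv2.COLOR_RGB2HSV)
    m=(cv2.inRange(hsv,(18,120,80),(32,255,255))>0)&(W[...,2]>.025)&(W[...,2]<.25)&(W[...,1]>-.2)&(W[...,1]<.1)&(W[...,0]<.65)&(W[...,0]>.4)
    P=W[m]
    if len(P)>5: print(n,len(P),P.mean(0),np.percentile(P[:,2],[5,50,95]),cv2.minAreaRect((P[:,:2]*1000).astype(np.float32)))
a=cv2.imread('pics/side5.png')[160:300,240:420]
b=cv2.imread('pics/top5.png')[190:310,270:410]
cv2.imwrite('pics/c5.png',np.hstack([cv2.resize(a,(400,400)),cv2.resize(b,(400,400))]))
E
python3 b.py
```

```text
0.4542970630838371 61.84797406196594 [ 0.53318052 -0.04155819  0.10171842] [-0.     0.589  0.808 -0.   ] [ 0.50462831  0.8363238  -3.19719875]
side 80 [ 0.52177742 -0.00689944  0.16677885] [0.16455745 0.16662883 0.16938098] ((525.3214721679688, -21.21979522705078), (28.158252716064453, 70.6099624633789), 16.41973876953125)
top 201 [ 0.51820154 -0.00140655  0.16414499] [0.15992561 0.16531224 0.16956302] ((536.4605712890625, -49.61444854736328), (33.21657180786133, 174.2662353515625), 18.64571762084961)
```

View pics/c5.png

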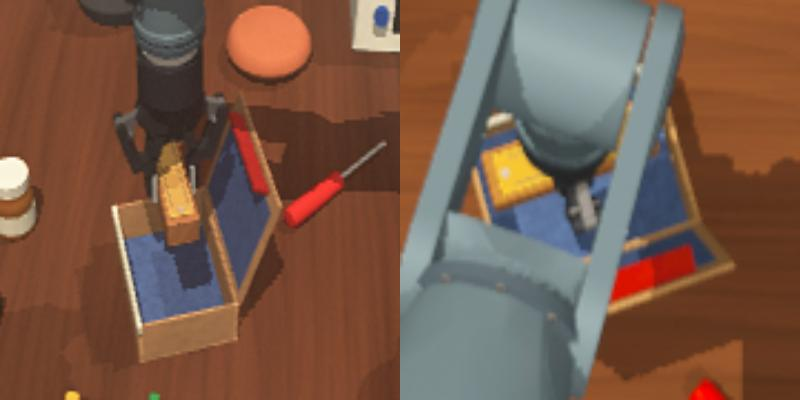

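The plate is held level over the carton (brass end at side crop (180,195)); its underside is 33 mm above the TCP reading. Lower it and let go.

>>> carry_out(plan=[[[0,0,-0.02,0,0,0,0],[0,0,-0.045,0,0,0,0],[0,0,-0.07,0,0,0,0],[0,0,-0.095,0,0,0,0],[0,0,-0.112,0,0,0,0]]])

```text
time_s: 12.42
eef_pos: [0.5338, -0.0431, -0.0124]
eef_rot: [-0.001, 0.589, 0.808, -0.0]
wrist_force: [-0.5, 0.5, -2.5]
opening: 0.455
grasp_force: 61.8
```

>>> carry_out(plan=[[[0,0,-0.006,0,0,0,0],[0,0,-0.012,0,0,0,0],[0,0,-0.017,0,0,0,0],[0,0,-0.018,0,0,0,0],[0,0,-0.018,0,0,0,0]]])

```text
time_s: 12.83
eef_pos: [0.5359, -0.0434, -0.0278]
eef_rot: [0.001, 0.589, 0.808, 0.0]
wrist_force: [0.4, 0.1, -2.9]
opening: 0.453
grasp_force: 61.9
```

>>> carry_out(plan=[[[0,0,0,0,0,0,0.55],[0,0,0,0,0,0,0.65],[0,0,0,0,0,0,0.65],[0,0,0,0,0,0,0.65],[0,0,0,0,0,0,0.65]]])

```text
time_s: 13.25
eef_pos: [0.5351, -0.043, -0.0286]
eef_rot: [0.0, 0.589, 0.808, 0.0]
wrist_force: [0.4, 0.1, 0.6]
opening: 0.65
grasp_force: 0.0
```

>>> carry_out(plan=[[[0,0,0.015,0,0,0,0.65],[0,0,0.045,0,0,0,0.65],[0,0,0.08,0,0,0,0.65],[0,0,0.12,0,0,0,0.65],[0,0,0.16,0,0,0,0.5]]])

```text
time_s: 13.67
eef_pos: [0.534, -0.0427, 0.1323]
eef_rot: [-0.001, 0.589, 0.808, -0.0]
wrist_force: [2.0, 0.4, -0.2]
opening: 0.522
grasp_force: 0.0
```

```bash
python3 b.py; python3 -c "
from h import *
for n in('side','top'):
    c=load(n)
    W=world(c);hsv=cv2.cvtColor(c['pixels'],cv2.COLOR_RGB2HSV);m=(cv2.inRange(hsv,(0,170,80),(6,255,255))>0)&(W[...,2]>.07)&(W[...,2]<.25)&(W[...,1]>-.3)&(W[...,1]<.1)
    P=W[m];print('tab',n,P.mean(0))"
```

```text
0.5216211353314245 0.0 [ 0.53399176 -0.04265954  0.13230095] [-0.001  0.589  0.808 -0.   ] [ 1.98731755  0.36726875 -0.16445819]
side 164 [ 0.5391328  -0.04452218  0.03703174] [0.03416239 0.03710258 0.03979988] ((536.7225952148438, -49.39546203613281), (28.883554458618164, 128.31597900390625), 18.42557716369629)
top 371 [ 0.52939946 -0.03007839  0.03877647] [0.0309898  0.03598414 0.04206249] ((524.0384521484375, -64.38536834716797), (175.71827697753906, 102.17447662353516), 61.104618072509766)
tab side [ 0.44060238 -0.07760366  0.17031984]
tab top [ 0.44988565 -0.11043057  0.16854417]
```

The plate lies flat in the carton, centred at (0.537,-0.049) with its top at 0.0365. The lid is still at about 1.92 rad. Go up with shut fingers and come down behind the lid.

>>> carry_out(plan=[[[0,0,0.03,0,0,0,0],[-0.02,-0.007,0.06,0,0,0,0],[-0.058,-0.021,0.06,0,0,0,0],[-0.096,-0.036,0.06,0,0,0,0],[-0.133,-0.05,0.06,0,0,0,0]]])

```text
time_s: 14.18
eef_pos: [0.4005, -0.0931, 0.191]
eef_rot: [0.0, 0.588, 0.809, -0.0]
wrist_force: [-0.2, -1.6, 0.9]
opening: -0.002
grasp_force: 0.0
```

>>> carry_out(plan=[[[-0.0115,-0.005,0,0,0,0,0],[-0.0115,-0.005,-0.03,0,0,0,0],[-0.0115,-0.005,-0.06,0,0,0,0],[-0.0115,-0.005,-0.084,0,0,0,0],[-0.0115,-0.005,-0.084,0,0,0,0]]])

```text
time_s: 14.6
eef_pos: [0.3867, -0.096, 0.1026]
eef_rot: [-0.004, 0.589, 0.808, -0.0]
wrist_force: [-1.2, 1.1, -0.5]
opening: -0.004
grasp_force: 0.0
```

```bash
python3 b.py
```

```text
-0.004278921917313714 0.0 [ 0.38665254 -0.0959938   0.10264018] [-0.004  0.589  0.808 -0.   ] [-1.21059242  1.12069328 -0.46724259]
side 68 [ 0.54296416 -0.06008132  0.0373832 ] [0.03454997 0.03750283 0.04012234] ((536.3912963867188, -47.517242431640625), (28.414709091186523, 124.35104370117188), 18.50108528137207)
top 650 [ 0.53592479 -0.05113628  0.03667851] [0.02996952 0.03607406 0.04341874] ((512.4603271484375, -62.37425231933594), (122.16046142578125, 197.50938415527344), 35.85736846923828)
```

View pics/c5.png

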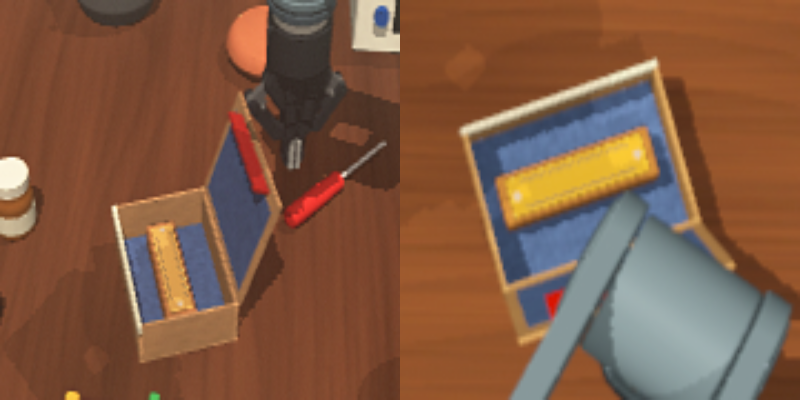

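The nameplate sits squarely in the carton and the shut fingers are behind the lid (crop (293,155)). Push the lid over along its arc.

>>> carry_out(plan=[[[0.02,0.006,0,0,0,0,0],[0.036,0.012,0.001,0,0,0,0],[0.052,0.017,0.002,0,0,0,0],[0.068,0.022,0.003,0,0,0,0],[0.084,0.027,0.004,0,0,0,0]]])

```text
time_s: 15.12
eef_pos: [0.4764, -0.0711, 0.1132]
eef_rot: [0.001, 0.588, 0.809, 0.0]
wrist_force: [-0.8, -0.7, 0.1]
opening: 0.002
grasp_force: 0.5
```

>>> carry_out(plan=[[[0.009,0.003,-0.002,0,0,0,0],[0.019,0.006,-0.005,0,0,0,0],[0.028,0.009,-0.009,0,0,0,0],[0.037,0.012,-0.013,0,0,0,0],[0.045,0.015,-0.019,0,0,0,0]]])

```text
time_s: 15.53
eef_pos: [0.5207, -0.0561, 0.0926]
eef_rot: [0.001, 0.589, 0.808, 0.0]
wrist_force: [0.6, -0.2, 1.4]
opening: 0.006
grasp_force: 0.4
```

```bash
cat > l.py <<'E'
from h import *
o=get_obs();print(o['eef_pos'],o['wrist_force'])
ca,sa=np.cos(.312),np.sin(.312)
for n in('side','top'):
    c=snap(n,n+'6.png');W=world(c);d=W-[.5326,-.0521,0];X=d[...,0]*ca+d[...,1]*sa;Y=-d[...,0]*sa+d[...,1]*ca;Z=W[...,2]
    hsv=cv2.cvtColor(c['pixels'],cv2.COLOR_RGB2HSV)
    # points on the outer lid face: brown, away from the finger
    m=(abs(Y)>.03)&(abs(Y)<.085)&(X>-.062)&(X<.075)&(Z>.05)&(Z<.2)&(hsv[...,0]<25)&(hsv[...,1]>70)
    r=np.hypot(X+.064,Z-.052);m&=(r>.03)&(r<.14)
    if m.sum()>10:
        a=np.arctan2(Z[m]-.052,X[m]+.064);print(n,m.sum(),"ang",np.percentile(a,[10,50,90]).round(3),"rmax",r[m].max().round(3))
a=cv2.imread('pics/side6.png')[160:300,240:420]
b=cv2.imread('pics/top6.png')[190:310,270:410]
cv2.imwrite('pics/c6.png',np.hstack([cv2.resize(a,(400,400)),cv2.resize(b,(400,400))]))
E
python3 l.py
```

```text
[ 0.52068621 -0.05605744  0.09262434] [ 0.63782494 -0.20430164  1.35290412]
side 368 ang [0.79  0.958 1.014] rmax 0.134
top 697 ang [0.888 0.936 0.988] rmax 0.134
```

>>> carry_out(plan=[[[0.006,0.002,-0.006,0,0,0,0],[0.019,0.006,-0.021,0,0,0,0],[0.025,0.008,-0.03,0,0,0,0],[0.03,0.01,-0.039,0,0,0,0],[0.034,0.011,-0.048,0,0,0,0]]])

```text
time_s: 16.05
eef_pos: [0.5533, -0.0447, 0.0431]
eef_rot: [-0.0, 0.589, 0.808, -0.0]
wrist_force: [0.0, -0.5, 0.3]
opening: -0.0
grasp_force: 0.3
```

>>> carry_out(plan=[[[0.003,0.001,-0.01,0,0,0,0],[0.005,0.001,-0.018,0,0,0,0],[0.006,0.002,-0.024,0,0,0,0],[0.006,0.002,-0.028,0,0,0,0],[0.006,0.002,-0.031,0,0,0,0]]])

```text
time_s: 16.47
eef_pos: [0.5594, -0.0429, 0.0163]
eef_rot: [-0.001, 0.588, 0.809, -0.0]
wrist_force: [-21.5, 4.8, 52.8]
opening: -0.002
grasp_force: 27.0
```

```bash
python3 l.py
```

```text
[ 0.55940451 -0.04286074  0.01626095] [-21.47140554   4.77032044  52.83544624]
side 596 ang [0.029 0.065 0.144] rmax 0.13
top 530 ang [0.007 0.053 0.153] rmax 0.131
```

>>> carry_out(plan=[[[0,0,0.01,0,0,0,0],[0,0,0.03,0,0,0,0],[0,0,0.06,0,0,0,0],[0,0,0.1,0,0,0,0],[0,0,0.14,0,0,0,0]]])

```text
time_s: 16.98
eef_pos: [0.5582, -0.0427, 0.1537]
eef_rot: [-0.001, 0.589, 0.808, -0.0]
wrist_force: [1.2, -0.5, 0.3]
opening: 0.0
grasp_force: 0.0
```

```bash
python3 l.py && python3 -c "
from h import *
ca,sa=np.cos(.312),np.sin(.312)
for n in('side','top'):
    c=load(n);W=world(c);d=W-[.5326,-.0521,0];X=d[...,0]*ca+d[...,1]*sa;Y=-d[...,0]*sa+d[...,1]*ca;Z=W[...,2]
    m=(abs(Y)<.08)&(abs(X)<.055)&(Z>.04)&(Z<.09)
    A=np.c_[X[m],Y[m],np.ones(m.sum())];print(n,m.sum(),np.linalg.lstsq(A,Z[m],rcond=None)[0], [ (k,round(float(np.median(Z[m&(abs(X-k)<.006)])),4)) for k in (-.05,-.02,0,.02,.05)])
"
```

```text
[ 0.55821335 -0.0427301   0.15373067] [ 1.22005479 -0.54656451  0.32454636]
side 937 ang [0.033 0.07  0.146] rmax 0.13
top 788 ang [0.008 0.057 0.14 ] rmax 0.131
side 1462 [-0.00161576 -0.00029103  0.05766696] [(-0.05, 0.0579), (-0.02, 0.0576), (0, 0.0579), (0.02, 0.0576), (0.05, 0.0573)]
top 1302 [-0.00415616  0.00486723  0.05654203] [(-0.05, 0.0565), (-0.02, 0.0564), (0, 0.0562), (0.02, 0.0569), (0.05, 0.0563)]
```

View pics/c6.png

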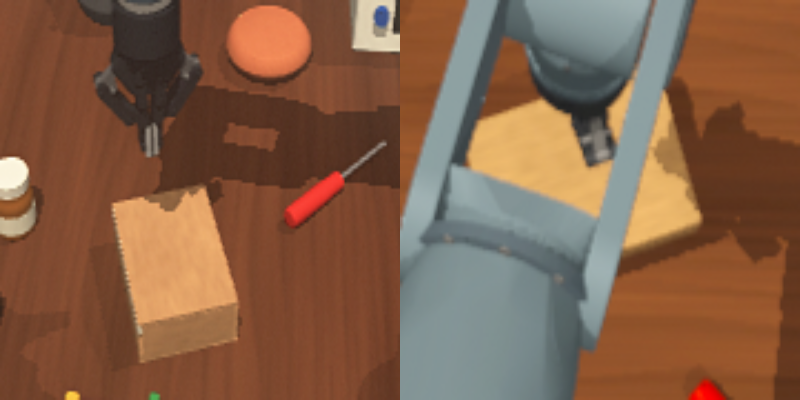

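The lid is shut: its slope is about 0 and its top is at 0.057. The arm is clear of it. I'll check the basket once more and hand in.

```bash
python3 g.py && python3 -c "
from bench import hand_in
print(hand_in())"
```

```text
-0.0005644216849718338 0.0 [ 0.56433197 -0.04438254  0.16110209] [0.68550042 0.10287236 0.1624612 ]
side 185 [0.52876549 0.29237802 0.18040099] [0.1786809  0.18053315 0.18228012] ((528.6512451171875, 288.9498596191406), (109.26107025146484, 9.940516471862793), 85.86137390136719)
top 207 [0.52843338 0.28820181 0.17944871] [0.17537914 0.17988604 0.18344915] ((528.6426391601562, 287.74456787109375), (109.57415008544922, 11.732926368713379), 87.16938018798828)
the job is handed in; nothing more can be done
None
```

The job is handed in, though no verdict came back: at my last checks the basket hung still across both prongs, the lid was fully shut, and the nameplate had been laid flat in the carton, brass up, before I closed it.

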